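Index the meter shelf one hole toward the white box

TASK

Shift the sliding meter shelf along its rail by one hole, toward the flat white network box that lies on the bench just beyond one end of the rail: pull the orange lock knob up, slide the blue section to the next hole on that side and let the pin go fully home there. Keep the multimeter lying on its shelf, leave the other things alone, and finish still gripping the knob with the pin home: do not let go.

Things in the scene. Friction and masses are not known exactly. Their poses are not given: they have to be found in the camera images.
- rail: Fixed aluminium rail, 270 mm long, on two dark feet (64 mm high). Origin on the bench under its middle; local y along it, local x across it toward the meter shelf. Top face 60 mm high, with five 11 mm lock holes, 10 mm deep, on the centre line at local y = -72, -36, 0, 36, 72 mm. At the start the pin is in the middle hole.
- section (a joint): Place of the blue section along the rail in m: 0 over the middle hole, + toward the rail's local +y, +-0.036 over the next holes, stops at +-0.078. Slides with about 1.5 N, only when the pin is out. Blue square sleeve 40 x 60 mm, top 68 mm high, with an aluminium shelf (98 mm deep, 166 mm along the rail, floor 34 mm high, 8 mm lip) on the rail's +x side.
- section_top (a point): Centre of the top face of the blue sleeve, 68 mm above the bench; it moves with the section. Axes as the rail's.
- plunger (a joint): Height of the lock plunger in m: 0 pin home, about 0.0085 pin tip resting on the rail's top between holes, 0.020 fully pulled. A spring pushes it down (5 N at 0, 9 N at 0.020), so it drops when let go. The 8 mm round-nosed pin reaches 8.5 mm into the hole with 1.5 mm play all round: pull it up more than 0.010 before sliding.
- knob (a point): Middle of the orange round knob of the lock plunger, on its axis: 26 mm diameter, 27 mm tall, middle 108 mm above the bench when the pin is home. Under the knob (94 mm) are an 8 mm stem and a 16 mm nut (to 82 mm) on the sleeve top at 68 mm. Moves with section and plunger; free all round for a grip from above at any yaw.
- meter: Yellow multimeter, 158 x 78 x 44 mm, lying loose face up lengthwise on the shelf; origin at the centre of its underside, 68 mm to the rail's +x side of the knob axis. About 0.3 kg. Its top is 78 mm above the bench.
- white_box: Flat white network box (158 x 219 x 38 mm), standing beyond one end of the rail (about 280 mm from the rail's middle); origin at the centre of its underside. The side it stands on is the direction to slide. Not to be moved.
- black_pc: Flat black mini computer (182 x 178 x 33 mm), beyond the other end of the rail; origin at the centre of its underside. Not to be moved.
- driver: Yellow-handled screwdriver, 189 mm long, 28 mm thick, lying on the bench on the robot's side of the rail; origin at the centre of its underside. Not to be moved.

How it is judged (in metres and radians):
On the way, in this order (a step that is already met when the one before it is completed fails the run):
1. the knob is pulled up by the gripper, the pin out of its hole, the section still at its first hole (value of joint plunger above 0.007 m and value of joint section between -0.012 and 0.012 m and contact force between the fingers and plunger above 3 N), for 0.05 s.
2. the section is at the next hole toward the white box with the pin home (((y of white_box in the frame of rail above 0 m and value of joint section between 0.032 and 0.04 m) or (y of white_box in the frame of rail below 0 m and value of joint section between -0.04 and -0.032 m)) and value of joint plunger below 0.0025 m), for 0.2 s.
At the end, for the whole second after the job is handed in: Section within 4 mm of the next hole (36 mm) toward the white box and at rest; plunger within 2.5 mm of home; fingers still grip the knob (over 3 N, TCP within 30 mm of its middle); meter flat on the shelf, within 28 mm across and 30 mm along of the shelf middle (all of step 2 and contact force between the fingers and plunger above 3 N and distance between the grasp point and knob below 0.03 m and x of meter in the frame of section_top between 0.04 and 0.096 m and y of meter in the frame of section_top between -0.03 and 0.03 m and z of meter in the frame of section_top between -0.042 and -0.026 m and angle between meter's own z axis and vertical below 0.12 rad and velocity of joint section between -0.01 and 0.01 m/s); the arm keeps its last pose, push and grip.
It fails at once if the white box, the black computer or the screwdriver is pushed more than 15 mm (distance of any of white_box, black_pc, driver from where it was at the start of the episode above 0.015 m).
It fails at once if the meter slides or falls off its shelf (angle between meter's own z axis and vertical above 0.3 rad or z of meter in the frame of section_top below -0.05 m).
It also fails if it takes over 35 s, if anything falls off the work surface, if the arm or the gripper's body presses on something with over 40 N, if the wrist force passes 120 N, or if a joint passes its speed limit or range.

ROBOT

A 6-joint arm with a two-finger parallel gripper is mounted at the origin on a cart in front of the work surface, level with it; the furniture and walls round the work are solid. World frame = base frame: x ahead of the robot, y to its left, z up, the work surface at z = 0. Lengths are in mm, angles in rad, forces in N, time in s.
With the tool pointing down it reaches from about 300 to 775 mm from the base axis. Payload 14.6 kg.
Tool frame: the origin (TCP) lies between the finger pads, 19 mm behind the fingertips; this is the grasp point; z points along the fingers, y is the line along which they close (so a half turn about z gives the same grasp; the last joint's range is limited). The gripper opens to 94 mm and grips with 3 to 60 N. Pads are 16 mm wide; open, the fingers measure 119 mm over their backs; the gripper's body (75 mm by 177 mm) begins 78 mm behind the grasp point.
Start: joints at [-1.265, 0.3, 1.521, -0, 1.321, -0.067], TCP at [200.316, -512.214, 224.246] pointing down, gripper open.
Joint ranges: [-3.03, 3.03], [-0.79, 2.21], [0.23, 2.52], [-1.04, 4.18], [0, 3.07], [-2.55, 2.55]. Speed limits (rad/s): [2.22, 2.22, 2.57, 3.14, 3.14, 3.14].

INTERFACE

Orientations are given as [roll, pitch, yaw] about the fixed x, y, z axes, in that order (R = Rz(yaw) Ry(pitch) Rx(roll)).
In Python, from cell import manip gives the robot as it stands. The module is installed in compiled form; this text tells all that it offers.
- The arm moves only by the shell command python3 -m creep 'ROWS' [FORCE]. ROWS is JSON, a list of rows, each a list of 3 entries, a list of its own where there are three numbers: the opening, from -1 (shut) to 1 (fully open), then the shift along the tool's x, y, z in cm, then the turn about the tool's z in units of 5 degrees (1.0 is 5 degrees). In form: [[grip, [tx, ty, tz], roll], ...]. A call has 1 to 12 rows; each row is the pose to reach, as a shift and turn from the pose commanded when the call began, along the tool's axes at that moment; what a row does not reach only later rows make up. A row lasts 1/10 s, in which the tool goes at most 50 mm and 8.59 degrees, less where a joint would pass 70% of its speed; a pose out of reach is approached as far as the arm can. A call with a gripper value outside its range is refused whole. The fingers move at their own pace and stop on an object; FORCE is the grip in N (left out, the last holds). Time passes only in rows, so rows that repeat a pose let the fingers close. It gives the time, the measured TCP pose, the force, the opening and the grip force at its end, in the units of the state.
- manip.read_state(): the state, without advancing time (a new reading comes with each control period).
- manip.camera(name): name is "scene" or "top" or "wrist"; returns the picture (400x640x3 uint8, red, green, blue); there is no depth.
- manip.camera_params(name): a dict with "fovy" (degrees; the focal length in pixels is half the picture's height over the tangent of half this angle, whatever the lens; pixels are square), "cx", "cy" (the principal point, pixels), "origin" and "attitude" of the camera in the world. Camera axes: x right, y down, z forward; pixel columns grow to the right and rows downward; lengths in mm; the calibration is good to about 2 mm. A picture is of the moment at which its call begins: read the wrist's pose just before it. camera_params takes no time and is no camera call; for the wrist camera it gives the pose at the moment of the call.
- manip.sign_off(): hands the job in; it is judged then, once.
The state is a dict: "clock": time; "joints": joint angles; "qd": joint speeds; "effort": joint torques, N m; "eef_pos": TCP position; "eef_rot": TCP orientation; "wrist_force": force on the tool from outside, world axes, zero at the start; "moment": the same for the moment, N m; "finger_gap": finger opening in mm; "finger_force": force on a finger pad.
Only numpy, scipy, OpenCV 4.12 (cv2) and the standard library are available. Lean on these libraries where they do the work, as an engineer would, in place of code of your own. Each camera call takes 0.05 s, during which the arm holds its last target. There are 200 camera calls.

## Working session

There is one attempt and no reset: what is moved stays moved. The work goes in short steps, Python scripts to look and compute and a shell command to move; the robot and the scene stay as the last step left them, time stands still between calls to the robot, and variables do not carry over. Pictures are saved under pics/ and viewed, at most 10 in all, crops included, and the job is handed in when it is done.

```bash
mkdir -p pics; python3 - <<'E'
from cell import manip
import cv2
s=manip.read_state();print({k:s[k] for k in('clock','eef_pos','eef_rot','finger_gap')})
for n in('scene','top'):
    p=manip.camera_params(n);print(n,p)
    cv2.imwrite(f'pics/{n}0.png',manip.camera(n)[:,:,::-1])
E
```

```text
{'clock': 0.0, 'eef_pos': array([ 200.24174355, -511.97998544,  223.66016478]), 'eef_rot': array([-3.14040657e+00, -6.95356967e-05,  3.72797638e-01]), 'finger_gap': 93.53717842649468}
scene {'fovy': 54.54451373259329, 'cx': 315.81623131768345, 'cy': 202.8220009655851, 'origin': array([196.20349086, 555.48914796, 733.38587582]), 'attitude': array([-2.39914812,  0.00477428, -2.59681259])}
top {'fovy': 48.69504927349162, 'cx': 319.61665772561884, 'cy': 194.4321279224826, 'origin': array([ 432.21388264,   20.56791919, 1191.42358854]), 'attitude': array([-3.08277041,  0.02353346, -1.58551842])}
```

View pics/scene0.png

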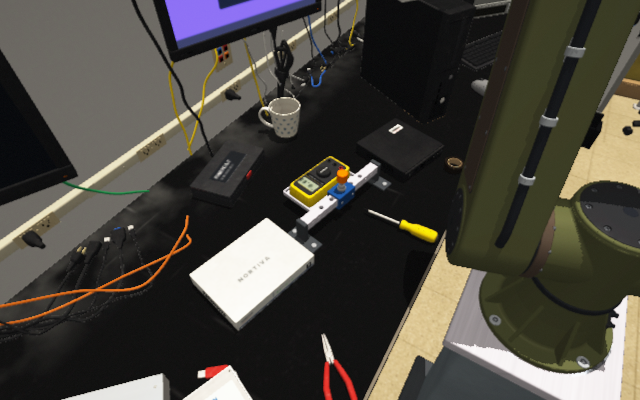

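View pics/top0.png

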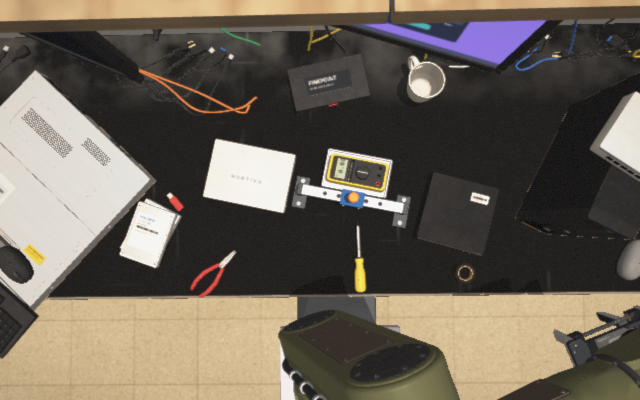

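The scene picture shows the knob at about (343,176), the blue sleeve at (342,194) and the white box at (253,270). In the top picture the knob is at (353,197), the rail runs from (300,192) to (404,212), and the white box is at (250,176), on the world +y side. I'll enlarge both.

```bash
python3 - <<'E'
import cv2,numpy as np
a=cv2.imread('pics/scene0.png')[140:260,280:400]; b=cv2.imread('pics/top0.png')[150:240,290:420]
a=cv2.resize(a,None,fx=3.3333,fy=3.3333,interpolation=cv2.INTER_CUBIC); b=cv2.resize(b,(390*400//270*1,400),interpolation=cv2.INTER_CUBIC) if 0 else cv2.resize(b,None,fx=3,fy=3,interpolation=cv2.INTER_CUBIC)
b=cv2.copyMakeBorder(b,0,130,0,0,cv2.BORDER_CONSTANT)
cv2.imwrite('pics/crop1.png',np.hstack([a[:400,:400],b]))
for n in('scene','top'):
    im=cv2.imread(f'pics/{n}0.png');h=cv2.cvtColor(im,cv2.COLOR_BGR2HSV)
    m=cv2.inRange(h,(5,150,120),(19,255,255));m[:, :320]=0;m[:,400:]=0;m[:150]=0;m[240:]=0
    k,l,st,c=cv2.connectedComponentsWithStats(m)
    print(n,[(list(st[i]),c[i].round(1)) for i in range(1,k) if st[i][4]>15])
E
```

```text
scene [([np.int32(337), np.int32(169), np.int32(11), np.int32(14), np.int32(134)], array([341.7, 175.5]))]
top [([np.int32(348), np.int32(193), np.int32(10), np.int32(9), np.int32(36)], array([351.8, 197.2]))]
```

View pics/crop1.png

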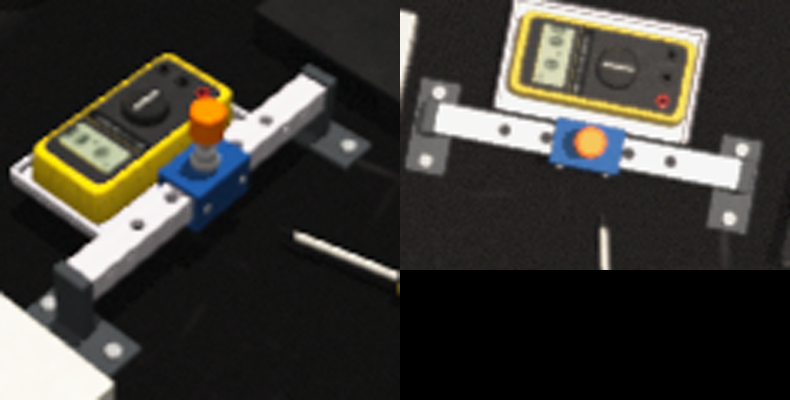

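The crop shows the knob middle at scene (342.4,176) and its top face at top-view (353.7,197.3). The outer rail holes in the top view are at crop (504,130) and (670,161), and the near outer hole in the scene view is at crop (137,224).

```bash
cat >h.py <<'E'
import numpy as np
from cell import manip
from scipy.spatial.transform import Rotation as R
def ray(p,u,v):
    f=200/np.tan(np.radians(p['fovy']/2))
    d=R.from_euler('xyz',p['attitude']).apply([(u-p['cx'])/f,(v-p['cy'])/f,1]);return np.array(p['origin']),d/np.linalg.norm(d)
def tri(rs):
    A=sum(np.eye(3)-np.outer(d,d) for o,d in rs);b=sum((np.eye(3)-np.outer(d,d))@o for o,d in rs)
    x=np.linalg.solve(A,b);return x,[np.linalg.norm((np.eye(3)-np.outer(d,d))@(x-o)) for o,d in rs]
def atz(r,z): o,d=r;return o+d*(z-o[2])/d[2]
def C(n):return manip.camera_params(n)
E
python3 - <<'E'
from h import *
np.set_printoptions(precision=1,suppress=True)
S,T=C('scene'),C('top')
s=lambda x,y:ray(S,280+x/3.3333,140+y/3.3333); t=lambda x,y:ray(T,290+(x-400)/3,150+y/3)
print('knobtop',tri([s(210,104),t(591,142)])); print('knob z108 scene',atz(s(208,121),108),'top z121',atz(t(591,142),121))
print('hole+72',tri([s(137,224),t(504,130)]))
a,b=atz(t(504,130),60),atz(t(670,161),60);d=a-b;print(a,b,(a+b)/2,np.linalg.norm(d),'dir',np.degrees(np.arctan2(d[1],d[0])))
a,b=atz(t(546,137),60),atz(t(628,153),60);d=a-b;print((a+b)/2,np.linalg.norm(d),np.degrees(np.arctan2(d[1],d[0])))
for q in((250,176),):print('box',atz(ray(T,*q),38))
print(R.from_euler('xyz',manip.read_state()['eef_rot']).as_matrix(),manip.read_state()['eef_pos'],C('wrist'))
E
```

```text
knobtop (array([486.5, -37.6, 124.1]), [np.float64(0.630349840365123), np.float64(0.6303498403650406)])
knob z108 scene [486.5 -37.5 108. ] top z121 [487.3 -37.5 121. ]
hole+72 (array([502. ,  33.2,  58.8]), [np.float64(0.02544683900837071), np.float64(0.02544683900843264)])
[501.9  33.2  60. ] [ 473.1 -107.7   60. ] [487.5 -37.2  60. ] 143.77877811592157 dir 78.477922177003
[487.9 -37.3  60. ] 71.13327472199715 78.01253313478202
box [552.1 229.2  38. ]
[[ 0.9  0.4 -0. ]
 [ 0.4 -0.9  0. ]
 [ 0.  -0.  -1. ]] [ 200.3 -512.   223.7] {'fovy': 61.907152431725315, 'cx': 321.828861699772, 'cy': 201.62401408091353, 'origin': array([ 262.8, -487. ,  383.2]), 'attitude': array([ 2.9,  0. , -1.2])}
```

Everything fits. The knob is at (487, -37.4), the knob top measures z ≈ 124 and the hole z ≈ 59. The rail's slide direction is at 78.3°, toward +y and the white box. I'll move to a mid point first.

```bash
python3 -m creep '[[1,[2.3,-2.4,0],0.6],[1,[4.7,-4.9,0],1.3],[1,[7,-7.3,0],2],[1,[9.4,-9.7,0],2.7],[1,[11.7,-12.2,0],3.3],[1,[14,-14.6,0],4],[1,[16.4,-17,0],4.7],[1,[18.7,-19.5,0],5.4],[1,[21.1,-21.9,0],6],[1,[23.4,-24.3,0],6.6],[1,[23.4,-24.3,0],6.6]]' 40
cat >d.py <<'E'
from h import *
import sys
s=manip.read_state();M=R.from_euler('xyz',s['eef_rot']).as_matrix()
t=np.array(eval(sys.argv[1]));print(s['clock'],s['eef_pos'].round(1),'yaw',np.degrees(s['eef_rot']).round(2),'delta cm',(M.T@(t-s['eef_pos'])/10).round(2))
print('gap',s['finger_gap'],s['finger_force'],s['wrist_force'].round(1))
E
python3 d.py '[487,-37.4,150]'
```

```text
clock: 1.2
eef_pos: [330.5, -198.3, 224.2]
eef_rot: [-3.141, -0.0, -0.202]
wrist_force: [-0.6, -0.2, -0.6]
finger_gap: 93.8
finger_force: 0.0
1.2 [ 330.5 -198.3  224.2] yaw [-179.98   -0.    -11.56] delta cm [ 12.11 -18.89   7.43]
gap 93.75713670358644 0.0 [-0.6 -0.2 -0.6]
```

```bash
python3 -m creep '[[1,[2,-3.1,0.5],0],[1,[4,-6.3,1],0],[1,[6.1,-9.4,2],0],[1,[8.1,-12.6,3],0],[1,[10.1,-15.7,4],0],[1,[12.1,-18.9,5],0],[1,[12.1,-18.9,5],0],[1,[12.1,-18.9,5],0]]'
python3 d.py '[487,-37.4,108]'
python3 - <<'E'
from h import *
import cv2
p=C('wrist');im=manip.camera('wrist')[:,:,::-1]
f=200/np.tan(np.radians(p['fovy']/2));q=R.from_euler('xyz',p['attitude']).inv()
im=im.copy()
for P in([487,-37.4,121.5],[501.9,33.2,60],[473.1,-107.7,60]):
    c=q.apply(np.array(P)-p['origin']);u=(int(c[0]/c[2]*f+p['cx']),int(c[1]/c[2]*f+p['cy']));print(u);cv2.drawMarker(im,u,(255,0,255),0,12,1)
cv2.imwrite('pics/w1.png',im)
E
```

```text
clock: 2.0
eef_pos: [486.2, -40.2, 173.6]
eef_rot: [3.141, 0.001, -0.202]
wrist_force: [0.5, -0.0, 0.4]
finger_gap: 93.6
finger_force: 0.0
2.0 [486.2 -40.2 173.6] yaw [ 1.7999e+02  8.0000e-02 -1.1560e+01] delta cm [ 0.03 -0.29  6.56]
gap 93.55371090073953 0.0 [ 0.5 -0.   0.4]
(319, 226)
(234, 203)
(405, 203)
```

View pics/w1.png

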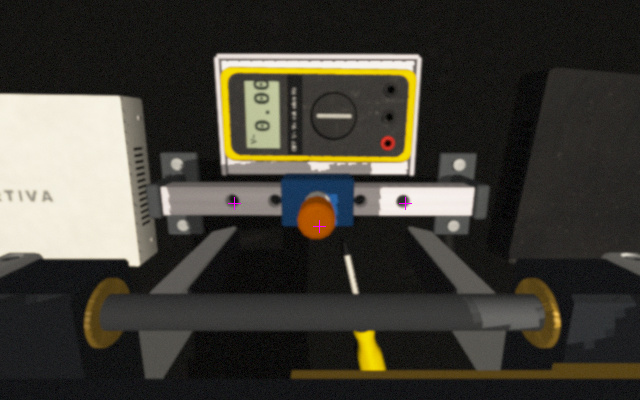

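The projected hole marks (234,203) and (405,203) sit on the holes, and the knob mark (319,226) sits on the knob top. The fingers straddle it along the rail, so I'll descend.

```bash
python3 -m creep '[[1,[0,0,1.5],0],[1,[0,0,3],0],[1,[0,0,4.5],0],[1,[0,0,6],0],[1,[0,0,6.5],0],[1,[0,0,6.5],0],[1,[0,0,6.5],0]]'
python3 d.py '[487,-37.4,108]'
```

```text
clock: 2.75
eef_pos: [486.6, -40.5, 110.1]
eef_rot: [-3.142, -0.001, -0.204]
wrist_force: [0.8, 0.9, 0.1]
finger_gap: 94.0
finger_force: 0.0
2.75 [486.6 -40.5 110.1] yaw [-1.800e+02 -6.000e-02 -1.167e+01] delta cm [-0.02 -0.31  0.21]
gap 94.01719351998574 0.0 [0.8 0.9 0.1]
```

```bash
python3 -m creep '[[1,[0,-0.3,0.2],0],[1,[0,-0.3,0.2],0],[-0.3,[0,-0.3,0.2],0],[-0.3,[0,-0.3,0.2],0],[-0.3,[0,-0.3,0.2],0],[-1,[0,-0.3,0.2],0],[-1,[0,-0.3,0.2],0],[-1,[0,-0.3,0.2],0],[-1,[0,-0.3,0.2],0],[-1,[0,-0.3,0.2],0]]' 40
python3 d.py '[487,-37.4,108]'
```

```text
clock: 3.75
eef_pos: [487.0, -37.0, 107.2]
eef_rot: [-3.142, 0.0, -0.203]
wrist_force: [-0.5, -0.5, 0.1]
finger_gap: 33.7
finger_force: 0.0
3.75 [487.  -37.  107.2] yaw [-180.      0.    -11.64] delta cm [ 0.01  0.04 -0.08]
gap 33.66487854751397 0.0 [-0.5 -0.5  0.1]
```

```bash
python3 -m creep '[[-1,[0,0,0],0],[-1,[0,0,0],0],[-1,[0,0,0],0],[-1,[0,0,0],0],[-1,[0,0,0],0]]' 40
python3 d.py '[487,-37.4,108]'
```

```text
clock: 4.25
eef_pos: [487.0, -37.0, 107.2]
eef_rot: [-3.142, 0.0, -0.203]
wrist_force: [0.9, 0.1, -0.1]
finger_gap: 25.0
finger_force: 40.0
4.25 [487.  -37.  107.2] yaw [-180.      0.    -11.64] delta cm [ 0.01  0.03 -0.08]
gap 24.979328696074024 39.99996836297214 [ 0.9  0.1 -0.1]
```

Gripped with 40 N. I'll pull up 15 mm without moving sideways.

```bash
python3 -m creep '[[-1,[0,0,-0.4],0],[-1,[0,0,-0.8],0],[-1,[0,0,-1.2],0],[-1,[0,0,-1.5],0],[-1,[0,0,-1.5],0],[-1,[0,0,-1.5],0],[-1,[0,0,-1.5],0]]'
python3 d.py '[494.3,-2.1,122]'
```

```text
clock: 4.95
eef_pos: [486.9, -37.0, 122.1]
eef_rot: [-3.142, 0.0, -0.203]
wrist_force: [2.4, -0.1, -8.4]
finger_gap: 25.2
finger_force: 40.0
4.95 [486.9 -37.  122.1] yaw [-1.800e+02  1.000e-02 -1.164e+01] delta cm [ 0.02 -3.57  0.01]
gap 25.183725776953903 39.99776010168716 [ 2.4 -0.1 -8.4]
```

The wrist force of -8.4 N agrees with the spring at about 15 mm of lift. Next is a gentle 36 mm slide along tool -y.

```bash
python3 -m creep '[[-1,[0,-0.2,0],0],[-1,[0,-0.6,0],0],[-1,[0,-1,0],0],[-1,[0,-1.4,0],0],[-1,[0,-1.8,0],0],[-1,[0,-2.2,0],0],[-1,[0,-2.6,0],0],[-1,[0,-3,0],0],[-1,[0,-3.3,0],0],[-1,[0,-3.5,0],0],[-1,[0,-3.6,0],0],[-1,[0,-3.6,0],0]]'
python3 d.py '[494.2,-1.7,122]'
```

```text
clock: 6.15
eef_pos: [494.3, -1.6, 122.2]
eef_rot: [-3.141, 0.0, -0.203]
wrist_force: [2.1, 0.4, -7.9]
finger_gap: 25.0
finger_force: 40.0
6.15 [494.3  -1.6 122.2] yaw [-179.98    0.    -11.64] delta cm [-0.    0.02  0.02]
gap 25.043163170751143 39.99753777170554 [ 2.1  0.4 -7.9]
```

```bash
python3 -m creep '[[-1,[0,0,0.3],0],[-1,[0,0,0.6],0],[-1,[0,0,0.9],0],[-1,[0,0,1.2],0],[-1,[0,0,1.5],0],[-1,[0,0,1.5],0],[-1,[0,0,1.5],0],[-1,[0,0,1.5],0]]'
python3 d.py '[494.2,-1.7,107.2]'
python3 - <<'E'
from h import *
import cv2
a=manip.camera('scene')[140:260,280:400,::-1];b=manip.camera('top')[150:240,290:420,::-1]
a=cv2.resize(a,(400,400),interpolation=cv2.INTER_CUBIC);b=cv2.copyMakeBorder(cv2.resize(b,(390,270),interpolation=cv2.INTER_CUBIC),0,130,0,0,cv2.BORDER_CONSTANT)
cv2.imwrite('pics/end.png',np.hstack([a,b]))
E
```

```text
clock: 6.95
eef_pos: [494.3, -1.8, 107.3]
eef_rot: [-3.142, -0.0, -0.203]
wrist_force: [-0.6, 2.1, -3.6]
finger_gap: 25.0
finger_force: 40.0
6.95 [494.3  -1.8 107.3] yaw [-180.     -0.    -11.64] delta cm [-0.01 -0.01  0.01]
gap 25.026381264858916 39.99892434803769 [-0.6  2.1 -3.6]
```

View pics/end.png

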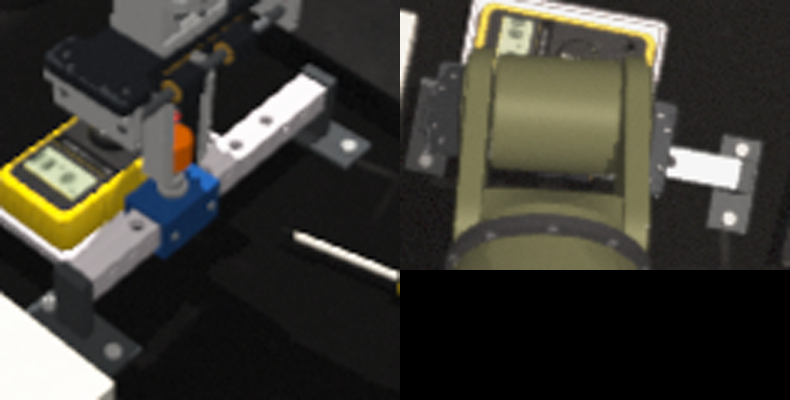

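The section is now over the next hole, toward the white box, with one hole visible on the box side at crop (137,224). The meter lies flat and the screwdriver hasn't moved. The wrist still carries 3.6 N of spring force, so I'll press 1 mm further and check.

```bash
python3 -m creep '[[-1,[0,0,0.05],0],[-1,[0,0,0.1],0],[-1,[0,0,0.1],0],[-1,[0,0,0.1],0],[-1,[0,0,0.1],0],[-1,[0,0,0.1],0]]'
python3 d.py '[494.2,-1.7,107.2]'
```

```text
clock: 7.65
eef_pos: [494.5, -1.8, 107.2]
eef_rot: [-3.142, -0.001, -0.203]
wrist_force: [-6.4, 1.9, 9.1]
finger_gap: 24.9
finger_force: 40.0
7.65 [494.5  -1.8 107.2] yaw [-1.800e+02 -5.000e-02 -1.164e+01] delta cm [-0.03 -0.   -0.  ]
gap 24.937454258652014 40.00235212733969 [-6.4  1.9  9.1]
```

The plunger is stopped at z = 107.2, the same TCP height as at the first hole, and pushes back with 9 N. The pin is home.

```bash
python3 -c "
from cell import manip
print(manip.sign_off())"
```

```text
the job is handed in; nothing more can be done
None
```

I moved the section one hole toward the white box, with the pin home by height and push-back force, the knob still gripped at 40 N and the meter flat on its shelf, then handed the job in at about 7.7 s; no verdict came back.

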